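Slide the rail hook to its mark and hang up the pen caddy

ROBOT

A 6-joint arm with a two-finger parallel gripper is mounted at the origin on the work surface. World frame = base frame: x ahead of the robot, y to its left, z up, the work surface at z = 0. Lengths are in mm, angles in rad, forces in N, time in s.
With the tool pointing down it reaches from about 350 to 875 mm from the base axis. Payload 4.2 kg.
Tool frame: the origin (TCP) lies midway between the tips of the shut fingers; the grasp point (between the pads) lies 19 mm behind it (arm.tcp_to_grasp is the distance from the TCP to the grasp point, in mm); z points along the fingers, y is the line along which they close (so a half turn about z gives the same grasp; the last joint's range is limited). The gripper opens to 85 mm and grips with 20 to 120 N. Pads are 22 mm wide; open, the fingers measure 114 mm over their backs; the gripper's body (76 mm by 85 mm) begins 54 mm behind the grasp point. The pads swing forward as they close: fully open they stand 13 mm farther back than shut.
Start: joints at [1.564, 0.385, 0.008, 0, -1.194, -0.259], TCP at [164.144, 603.039, 231.312] pointing down, gripper open.
Joint ranges: [-3.14, 3.14], [-1.21, 2.06], [-1.07, 1.41], [-3.16, 2.05], [-2.99, -0.16], [-3.1, 3.1]. Speed limits (rad/s): [2.79, 2.79, 3.14, 3.14, 3.14, 3.14].

INTERFACE

Orientations are given as a unit quaternion [x, y, z, w].
In Python, from bench import arm, get_image gives the robot as it stands.
- The arm moves only by the tool drive_tool, never from a script. Its argument "deltas" is a list of rows, each a list of 2 entries, a list of its own where there are three numbers: the shift along the tool's x, y, z in cm, then the turn, a rotation vector about the tool's x, y, z in degrees. In form: [[[x, y, z], [ax, ay, az]], ...]. A call has 1 to 12 rows; each row shifts and turns the commanded pose from where the row before left it, along the tool's axes as they then stand; what a row does not reach is not made up. A row lasts 1/10 s, in which the tool goes at most 50 mm and 8.59 degrees, less where a joint would pass 70% of its speed; a pose out of reach is approached as far as the arm can. A call with a gripper value outside its range is refused whole. "claw" is the finger opening in cm, from 0 to 8.54, set as the call begins (left out, the last holds). The fingers move at their own pace and stop on an object; the grip force is fixed at half the most. Time passes only in rows, so rows that do not move let the fingers close. It gives the time, the measured TCP pose, the force, the opening and the grip force at its end, in the units of the state.
- arm.read_state(): the state, without advancing time (a new reading comes with each control period).
- get_image(name): name is "scene" or "top"; returns a dict with "img" (420x560x3 uint8, red, green, blue), "fx", "fy", "cx", "cy" (pixels), "eye" and "orientation" of the camera in the world. Camera axes: x right, y down, z forward; pixel columns grow to the right and rows downward; lengths in mm; the calibration is good to about 2 mm. A picture is of the moment at which its call begins. There is no depth.
- arm.job_done(): hands the job in; it is judged then, once.
The state is a dict: "clock": time; "joints": joint angles; "joint_vel": joint speeds; "joint_efforts": joint torques, N m; "position": TCP position; "ee_rot": TCP orientation; "contact_force": force on the tool from outside, world axes, zero at the start; "wrist_torque": the same for the moment, N m; "gripper_width": finger opening in mm; "grasp_force": force on a finger pad.
Only numpy, scipy, OpenCV 4.12 (cv2) and the standard library are available. Lean on these libraries where they do the work, as an engineer would, in place of code of your own. Each camera call takes 0.05 s, during which the arm holds its last target. There are 200 camera calls.

TASK

Slide the double hook along its rail by its blue grip until it is lined up with the copper clip (not the black one), then pick up the pink pen caddy and hang it gently by its handle over both prongs of the hook, so that it hangs freely and still. The hook must still be at the copper clip at the end; leave the tray, the remote and the coaster where they are.

Things in the scene. Friction and masses are not known exactly. Their poses are not given: they have to be found in the camera images.
- stand: Fixed stand: two pale wood posts (24 mm wide, 75 mm deep, 230 mm tall) 420 mm apart along its y, joined by a 20 mm square aluminium rail (top 215 mm above console) and, 45 mm behind it (+x), a thin white strip with the two clips. Origin on the console midway between the posts, under the rail; x away from the robot, y along the rail, z up. May be turned a little.
- hook (a joint): Position of the sliding hook along the rail in m, 0 to 0.22, growing towards the stand's +y; 0.11 puts it midway between the posts. It slides stiffly (about 2.5 N) and stays where it is left.
- hook_grip (a point): Centre of the top of the sliding hook's blue grip block, 252 mm above the console. The block is 24 mm wide along the rail, 26 mm across it and 30 mm tall, on top of a dark steel carriage (90 mm along the rail, 44 mm across, its top 222 mm above the console).
- hook_seat (a point): Midway between the hook's two prongs, level with their upper side (205 mm above console), 70 mm in front (-x) of the rail's centre line; axes as the stand's. The prongs are level 8 mm round bars along x, centre lines at y = -34 and +34 mm (60 mm free between for fingers). The carriage face is 48 mm behind this point: fingers opened wide would meet it, so let go part way.
- hook_tips (a point): Midway between the tops of the prongs' upturned tips, 228 mm above console, 45 mm in front (robot side) of hook_seat and 23 mm above it. To hang, the handle bar passes above the tips with the cup's rim below the prongs (their underside is 197 mm up), then goes down; it may rest anywhere between tips and carriage.
- copper_clip: Copper-tone clip on the white strip behind the rail, 24 mm wide along the rail, 18 mm thick, 34 mm tall, top 222 mm above the console: marks where the hook should be. Origin at the centre of its underside; axes as the stand's (y along the rail). Fixed.
- black_clip: Black clip of the same size on the same strip, marking another place (not wanted). Fixed.
- caddy: Pale pink pen cup: rectangular, open, empty, 80 mm (x) by 140 mm (y) by 85 mm tall, rigid, about 0.2 kg, loose, with a stiff arched handle of 12 mm round bar: legs at y = -74 and +74 mm, straight level top bar along y from -62 to +62 mm, centre line 160 mm above the underside (75 mm above the rim). Origin at the centre of its underside, z up.
- handle_mid (a point): Middle of the caddy handle's top bar, on the bar's centre line; axes as the caddy's (bar along y).
- tray: White ceramic tray, 100 x 150 x 22 mm, loose. Origin at the centre of its underside. Leave alone.
- remote: Glossy black remote, 170 mm long (x), 45 mm wide, 18 mm thick, loose. Origin at the centre of its underside. Leave alone.
- coaster: Copper-tone round steel coaster, 100 mm across, 6 mm thick, loose. Origin at the centre of its underside. Leave alone.
Not all that is in view belongs to the job. What is shaped like the caddy but green or turquoise is not meant.

How it is judged:
By the outcome, as a careful person would: the job done as asked, in the order asked, and still so for the second after the job is handed in, with the robot touching nothing.
It also fails if it takes over 58 s, if anything falls off the work surface, if the arm or the gripper's body presses on something with over 40 N, if the wrist force passes 120 N, or if a joint passes its speed limit or range.

## Working session

There is one attempt and no reset: what is moved stays moved. The work goes in short steps, Python scripts to look and compute and a tool call to move; the robot and the scene stay as the last step left them, time stands still between calls to the robot, and variables do not carry over. Pictures are saved under pics/ and viewed, at most 14 in all, crops included, and the job is handed in when it is done.

Besides the shell and the picture viewer there is one more tool, called after "Call:" as name(argument=value, ...), one argument or row to a line, values as JSON. drive_tool: Moves the arm, as the interface text tells. Its arguments: {"type":"object","properties":{"deltas":{"type":"array"},"claw":{"type":"number"}},"required":["deltas"]}

```bash
mkdir -p pics; ls
python3 - <<'E'
from bench import arm,get_image
import cv2
for n in("scene","top"):
    d=get_image(n); cv2.imwrite(f"pics/{n}0.png",d["img"][:,:,::-1]); print(n,[d[k] for k in("fx","fy","cx","cy","eye","orientation")])
print(arm.read_state())
E
```

```text
pics
scene [433.26358463714257, 433.26358463714257, 282.07067177771245, 207.2512231232604, array([ 1.33950656e+03, -8.52886367e-01,  9.80382252e+02]), array([ 0.66083501,  0.64466842, -0.27092902, -0.2725751 ])]
top [522.6372978048447, 522.6372978048447, 286.8869375429505, 205.66839206119843, array([ 318.96282454,   16.16828362, 1753.53377004]), array([ 0.70902149, -0.70242   ,  0.04798909, -0.03989633])]
{'clock': 0.1, 'joints': array([ 1.56358289e+00,  3.85471065e-01,  6.80581024e-03, -4.46668853e-04,
       -1.19402786e+00, -2.58583934e-01]), 'joint_vel': array([ 1.04428562e-03, -1.44015607e-03,  2.67411097e-03,  1.74936744e-03,
        9.36019492e-05, -1.69534564e-03]), 'joint_efforts': array([-6.01187298e-05, -3.93318701e+01,  1.88930959e+01,  4.19796869e+00,
       -2.58346212e-03,  2.01947557e-06]), 'position': array([164.02710318, 602.56061684, 230.35139746]), 'ee_rot': array([ 9.91170575e-01, -1.32589398e-01, -8.70685283e-05,  9.66934118e-04]), 'contact_force': array([-0.50680478,  0.25359936,  0.39336527]), 'wrist_torque': array([0.01814762, 0.01761402, 0.02132597]), 'grasp_force': 0.0, 'gripper_width': 85.04130085405787}
```

View pics/scene0.png

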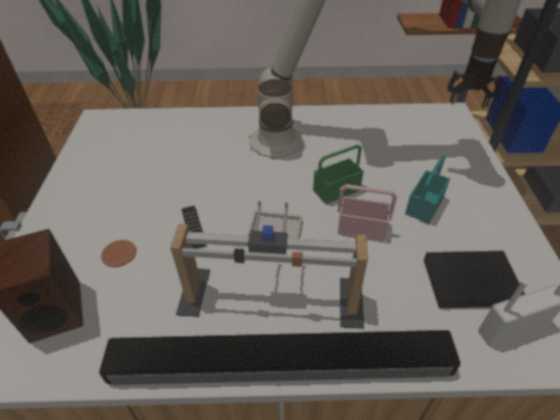

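View pics/top0.png

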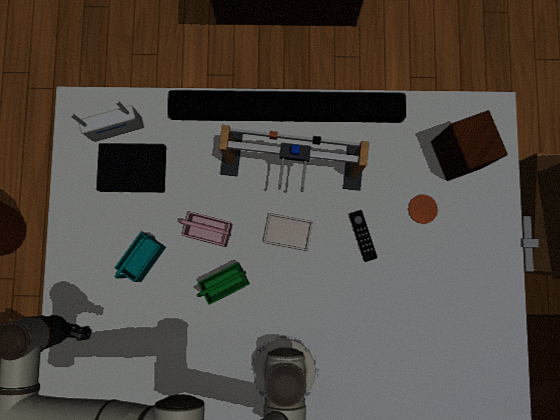

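The scene view shows the blue grip near (267,232), copper clip (297,259), black clip (239,256) and pink caddy (366,210). The top view shows the grip at (295,150), copper clip (274,135) and the caddy at (207,229), with its handle bar around (180,220)–(232,243). I'll crop and enlarge both for detail.

```bash
cat > h.py <<'E'
import numpy as np, cv2
from scipy.spatial.transform import Rotation as R
from bench import arm,get_image
def ray(d,u,v):
    r=R.from_quat(d["orientation"]).apply([(u-d["cx"])/d["fx"],(v-d["cy"])/d["fy"],1.]); return np.array(d["eye"]),r/np.linalg.norm(r)
def onz(d,p,z):
    e,r=ray(d,*p); return e+r*(z-e[2])/r[2]
def tri(d1,p1,d2,p2):
    e1,a=ray(d1,*p1); e2,b=ray(d2,*p2)
    s=np.linalg.lstsq(np.c_[a,-b],e2-e1,rcond=None)[0]; x,y=e1+a*s[0],e2+b*s[1]
    return (x+y)/2,np.linalg.norm(x-y)
def proj(d,P):
    c=R.from_quat(d["orientation"]).inv().apply(np.array(P)-d["eye"]); return np.array([d["fx"]*c[0]/c[2]+d["cx"],d["fy"]*c[1]/c[2]+d["cy"]])
def blobs(d,lo,hi,roi,amin=8):
    x0,y0,x1,y1=roi; m=cv2.inRange(cv2.cvtColor(d["img"],cv2.COLOR_RGB2HSV),np.array(lo),np.array(hi)); k=np.zeros_like(m); k[y0:y1,x0:x1]=m[y0:y1,x0:x1]
    n,l,s,c=cv2.connectedComponentsWithStats(k); return [(s[i].tolist(),c[i].round(1).tolist()) for i in range(1,n) if s[i][4]>=amin]
def crop(d,roi,f,name):
    x0,y0,x1,y1=roi; cv2.imwrite(name,cv2.resize(d["img"][y0:y1,x0:x1,::-1],None,fx=f,fy=f,interpolation=cv2.INTER_CUBIC))
E
python3 - <<'E'
from h import *
s,t=get_image("scene"),get_image("top")
print("cop s",blobs(s,(3,90,60),(18,255,255),(280,240,320,280)),"t",blobs(t,(3,90,60),(18,255,255),(262,120,285,150)))
print("blue s",blobs(s,(105,120,50),(130,255,255),(240,210,300,250)),"t",blobs(t,(105,120,50),(130,255,255),(270,130,320,170)))
print("pink s",blobs(s,(165,25,60),(179,140,255),(320,170,410,250)),"t",blobs(t,(165,25,60),(179,140,255),(165,195,245,260)))
a=cv2.resize(s["img"][170:330,165:415],None,fx=3.2,fy=3.2,interpolation=2)[:,:,::-1]
cv2.imwrite("pics/s1.png",a)
crop(t,(165,110,385,260),3.6,"pics/t1.png")
E
```

```text
cop s [([293, 253, 9, 12, 95], [296.8, 258.2])] t [([269, 131, 8, 6, 41], [273.0, 133.4])]
blue s [([263, 227, 9, 8, 62], [267.2, 230.4])] t [([291, 145, 9, 9, 68], [295.3, 148.6])]
pink s [([356, 200, 5, 4, 9], [358.0, 201.9]), ([373, 203, 5, 6, 11], [374.5, 206.0]), ([358, 206, 5, 7, 13], [359.8, 209.5]), ([353, 210, 4, 6, 11], [354.6, 212.5]), ([369, 214, 12, 15, 36], [374.4, 220.7]), ([378, 215, 6, 8, 16], [380.8, 218.8]), ([384, 214, 7, 6, 13], [387.2, 216.8]), ([350, 217, 4, 5, 10], [351.3, 218.8]), ([356, 216, 12, 6, 28], [361.3, 218.1]), ([350, 222, 4, 5, 8], [352.2, 223.8]), ([351, 228, 5, 6, 13], [352.8, 229.7]), ([368, 232, 10, 6, 10], [372.5, 234.5])] t [([187, 211, 30, 9, 51], [199.2, 215.3]), ([178, 216, 54, 31, 807], [206.6, 229.8]), ([218, 219, 7, 3, 10], [220.9, 219.9])]
```

View pics/s1.png

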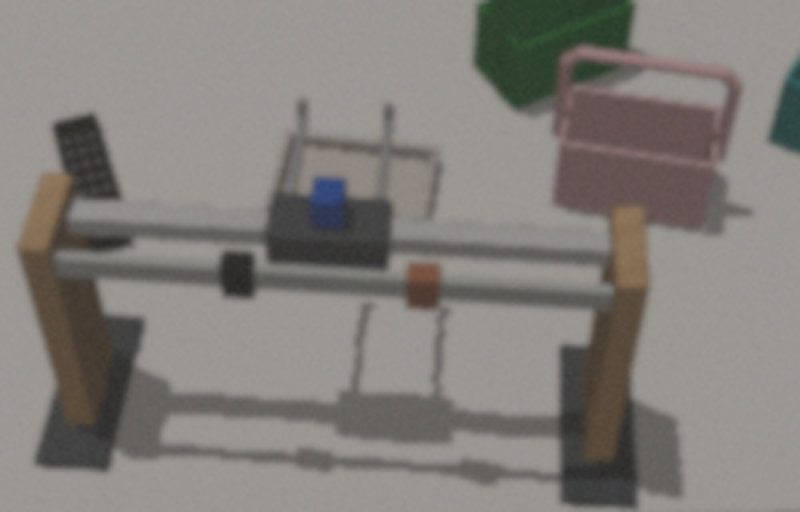

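View pics/t1.png

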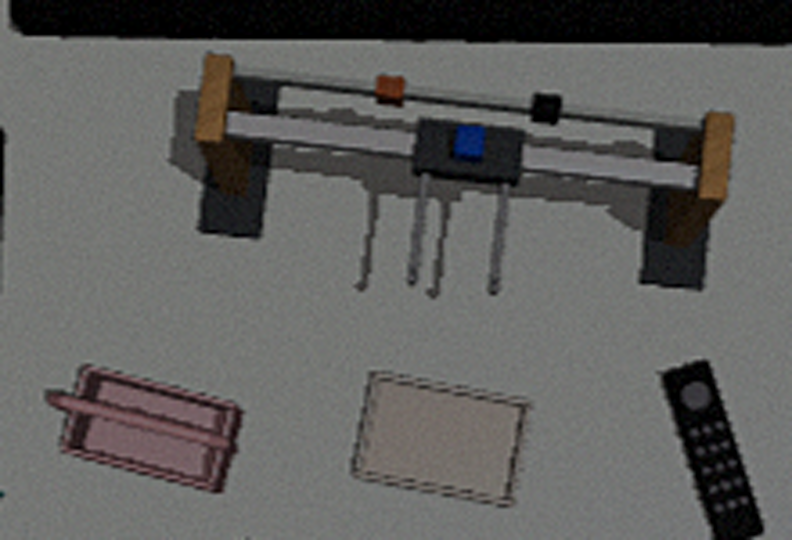

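Run:
```python
from h import *
s,t=get_image("scene"),get_image("top")
S=lambda x,y:(165+x/3.2-.3,170+y/3.2-.3); T=lambda x,y:(165+x/3.6-.3,110+y/3.6-.3)
for n,a,b in [("tip-y",(302,103),(493,290)),("tip+y",(389,108),(412,282)),("handle-y",(567,53),(233,443)),("handle+y",(736,75),(50,399)),("handle mid",(653,61),(143,421)),
 ("blue top",(328,187),(470,141)),("post+y top",(629,248),(215,97)),("post-y top",(47,212),(717,157)),("copper top",(424,268),(391,90)),("black top",(238,257),(546,108))]:
    p,e=tri(s,S(*a),t,T(*b)); print(n,p.round(1),round(e,1))
for n,b,z in [("post+y",(215,97),230),("post-y",(717,157),230),("copper",(391,90),222),("black",(546,108),222),("blue",(470,141),252),("hm",(143,421),160),("rimTL",(85,368),85),("rimTR",(240,403),85),("rimBR",(222,490),85),("rimBL",(63,450),85)]:
    print(n,onz(t,T(*b),z).round(1))
```

```text
tip-y [556.8 -45.1 223.7] 2.5
tip+y [562.9  22.3 222.3] 1.1
handle-y [433.8 177.9 159.6] 9.2
handle+y [468.6 326.7 161.8] 4.3
handle mid [451.3 252.2 164. ] 5.7
blue top [674.6 -24.1 254.2] 1.5
post+y top [715.3 186.9 228.8] 1.7
post-y top [ 669.5 -228.9  228.2] 0.0
copper top [724.6  41.8 223. ] 0.5
black top [710.9 -88.3 222.8] 1.9
post+y [715.1 187.6 230. ]
post-y [ 669.1 -228.6  230. ]
copper [724.9  42.1 222. ]
black [711.  -87.4 222. ]
blue [675.1 -23.4 252. ]
hm [451.2 249.9 160. ]
rimTL [504.3 313.8  85. ]
rimTR [474.3 175.2  85. ]
rimBR [397.  189.4  85. ]
rimBL [431.  330.9  85. ]
```

Heights agree with the text: grip 254 against 252, tips about 223 to 228, handle 160 to 164, clips 223 and posts 229. Stand yaw is about -6.2°, the slide needed is about +70.6 mm, and caddy yaw is about -13° at (451,251). Next I'll rise, turn and move over the blue grip.

Call:
drive_tool(
  deltas=[
    [[0,0,-3.5],[0,0,-3]],
    [[0,0,-3.5],[0,0,-3]],
    [[0,0,-3.5],[0,0,-3]],
    [[2.88,2.84,0],[0,0,0]],
    [[2.88,2.84,0],[0,0,0]],
    [[2.88,2.84,0],[0,0,0]],
    [[2.88,2.84,0],[0,0,0]],
    [[2.88,2.84,0],[0,0,0]],
    [[2.88,2.84,0],[0,0,0]],
    [[2.88,2.84,0],[0,0,0]],
    [[2.88,2.84,0],[0,0,0]],
    [[2.88,2.84,0],[0,0,0]],
  ],
  claw=8.5,
)

```text
clock: 1.5
position: [394.8, 319.4, 336.5]
ee_rot: [0.999, -0.054, 0.0, -0.0]
contact_force: [0.9, 0.1, 0.3]
gripper_width: 84.8
grasp_force: 0.0
```

Call:
drive_tool(
  deltas=[
    [[2.88,2.84,0],[0,0,0]],
    [[2.88,2.84,0],[0,0,0]],
    [[2.88,2.84,0],[0,0,0]],
    [[2.88,2.84,0],[0,0,0]],
    [[2.88,2.84,0],[0,0,0]],
    [[2.88,2.84,0],[0,0,0]],
    [[2.88,2.84,0],[0,0,0]],
    [[2.88,2.84,0],[0,0,0]],
    [[2.88,2.84,0],[0,0,0]],
    [[2.88,2.84,0],[0,0,0]],
    [[2.88,2.84,0],[0,0,0]],
    [[0,0,0],[0,0,0]],
  ],
)

```text
clock: 2.7
position: [676.9, -27.8, 333.8]
ee_rot: [0.998, -0.057, -0.001, 0.001]
contact_force: [0.1, 1.1, -1.6]
gripper_width: 85.3
grasp_force: 0.0
```

```bash
cat >> h.py <<'E'
def to(P,yaw):
    "shift (cm) in the tool axes as they will stand after the turn (deg) to a down-pointing pose with tool x at yaw"
    st=arm.read_state(); q=R.from_quat(st["ee_rot"]); g=R.from_euler("z",yaw,degrees=True)*R.from_euler("x",180,degrees=True)
    print("clock",round(st["clock"],2),"pos",st["position"].round(1),"turn(tool)",(q.inv()*g).as_rotvec(degrees=True).round(2),"shift cm",(g.inv().apply(np.array(P)-st["position"])/10).round(2),"F",st["contact_force"].round(1),"w",round(st["gripper_width"],1))
E
python3 -c "
from h import *
to([675,-23.7,230],-6.2)"
```

```text
clock 2.7 pos [676.9 -27.8 333.8] turn(tool) [ 0.07  0.14 -0.32] shift cm [-0.23 -0.38 10.38] F [ 0.1  1.1 -1.6] w 85.3
```

Call:
drive_tool(
  deltas=[
    [[-0.2,-0.38,2],[0,0,-0.3]],
    [[0,0,3],[0,0,0]],
    [[0,0,2],[0,0,0]],
    [[0,0,1.5],[0,0,0]],
    [[0,0,1],[0,0,0]],
    [[0,0,0.5],[0,0,0]],
    [[0,0,0],[0,0,0]],
    [[0,0,0],[0,0,0]],
  ],
)

```text
clock: 3.5
position: [674.0, -20.0, 237.3]
ee_rot: [0.999, -0.052, 0.001, -0.0]
contact_force: [1.0, -0.6, 0.2]
gripper_width: 85.1
grasp_force: 0.0
```

```bash
python3 -c "
from h import *
to([675,-23.7,230],-6.2)
s=get_image('scene');crop(s,(215,170,345,270),6,'pics/s2.png')"
```

```text
clock 3.5 pos [674.  -20.  237.3] turn(tool) [-0.01 -0.1   0.29] shift cm [0.14 0.36 0.73] F [ 1.  -0.6  0.2] w 85.1
```

View pics/s2.png

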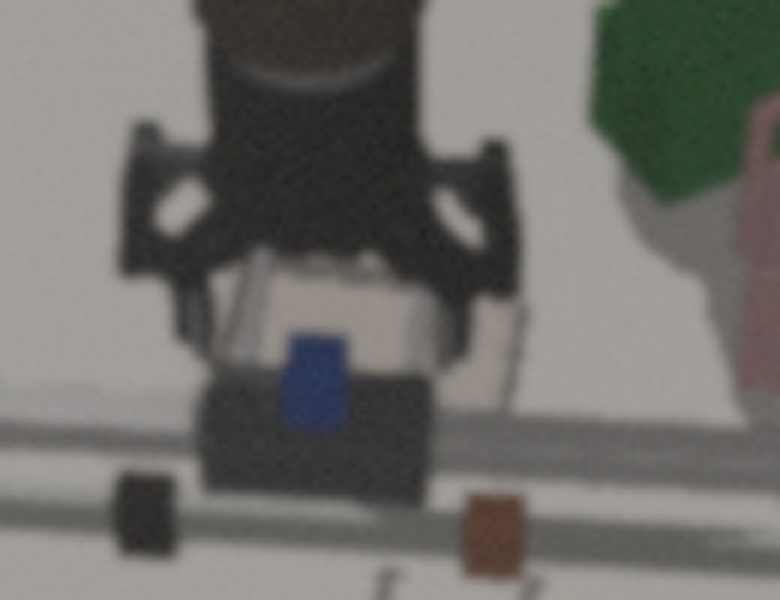

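The fingers straddle the blue block (at 317,380 in the crop), slightly toward +y. I'll correct that, go down and close.

Call:
drive_tool(
  deltas=[
    [[0.1,0.3,0.4],[0,0,0.2]],
    [[0,0,0.3],[0,0,0]],
    [[0,0,0],[0,0,0]],
  ],
)

```text
clock: 3.85
position: [673.9, -23.4, 228.7]
ee_rot: [0.999, -0.054, -0.001, 0.0]
contact_force: [-0.2, 0.1, -0.5]
gripper_width: 85.0
grasp_force: 0.0
```

Call:
drive_tool(
  deltas=[
    [[0,0,0],[0,0,0]],
    [[0,0,0],[0,0,0]],
    [[0,0,0],[0,0,0]],
    [[0,0,0],[0,0,0]],
    [[0,0,0],[0,0,0]],
    [[0,0,0],[0,0,0]],
    [[0,0,0],[0,0,0]],
    [[0,0,0],[0,0,0]],
    [[0,0,0],[0,0,0]],
    [[0,0,0],[0,0,0]],
    [[0,0,0],[0,0,0]],
    [[0,0,0],[0,0,0]],
  ],
  claw=1.5,
)

```text
clock: 5.05
position: [674.3, -23.3, 229.7]
ee_rot: [0.999, -0.053, 0.0, 0.0]
contact_force: [-1.0, -0.0, 3.4]
gripper_width: 22.8
grasp_force: 61.6
```

```bash
python3 -c "
from h import *
to([675,-23.7,230],-6.2)
s,t=get_image('scene'),get_image('top')
print(blobs(s,(105,120,50),(130,255,255),(240,210,300,250)),blobs(t,(105,120,50),(130,255,255),(260,130,320,170)))"
```

```text
clock 5.05 pos [674.3 -23.3 229.7] turn(tool) [ 0.01 -0.02  0.08] shift cm [ 0.08  0.04 -0.03] F [-1.  -0.   3.4] w 22.8
[([263, 227, 8, 13, 50], [266.8, 233.0])] []
```

Call:
drive_tool(
  deltas=[
    [[0,-0.5,0],[0,0,0]],
    [[0,-1,0],[0,0,0]],
    [[0,-1,0],[0,0,0]],
    [[0,-1,0],[0,0,0]],
    [[0,-1,0],[0,0,0]],
    [[0,-1,0],[0,0,0]],
    [[0,-1,0],[0,0,0]],
    [[0,-0.55,0],[0,0,0]],
    [[0,0,0],[0,0,0]],
    [[0,0,0],[0,0,0]],
    [[0,0,0],[0,0,0]],
    [[0,0,0],[0,0,0]],
  ],
)

```text
clock: 6.35
position: [682.0, 49.1, 229.6]
ee_rot: [0.999, -0.053, 0.001, -0.001]
contact_force: [-1.1, 1.0, 6.0]
gripper_width: 22.5
grasp_force: 61.9
```

```bash
python3 -c "
from h import *
to([681.9,46.6,230],-6.2)
s=get_image('scene');crop(s,(215,170,345,270),6,'pics/s3.png')
print(blobs(s,(105,120,50),(130,255,255),(240,210,330,250)))"
```

```text
clock 6.35 pos [682.   49.1 229.6] turn(tool) [-0.1  -0.05  0.13] shift cm [ 0.02  0.25 -0.04] F [-1.1  1.   6. ] w 22.5
[([296, 229, 7, 13, 63], [299.4, 234.7])]
```

View pics/s3.png

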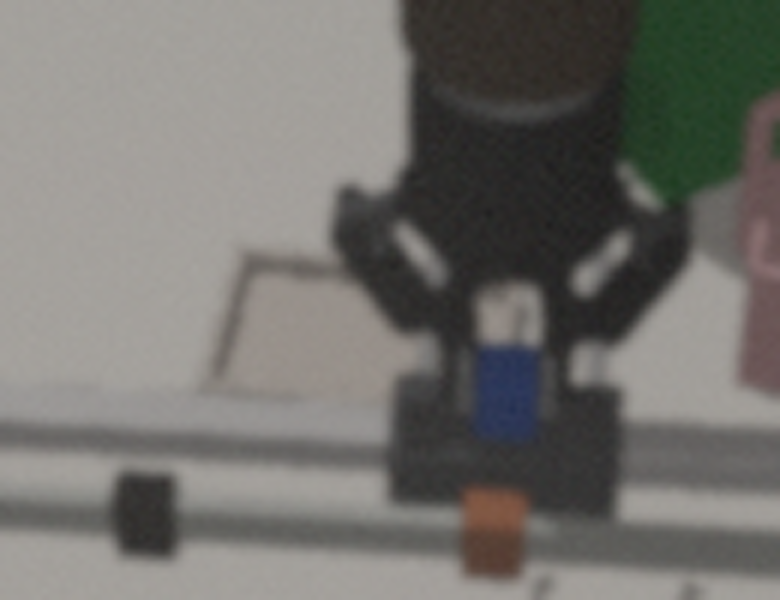

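```bash
python3 -c "
from h import *
P=[]
for i in range(6):
    s=get_image('scene'); P.append(arm.read_state()['position'])
print(np.mean(P,0).round(2),np.std(P,0).round(2))
xh=np.array([.994,-.108,0]);yh=np.array([.108,.994,0])
def vp(c): # mean of projected visible faces (top, rear) by area
    m=np.zeros((420*4,560*4),np.uint8)
    for f in ([(13,12,0),(13,-12,0),(-13,-12,0),(-13,12,0)],[(13,12,0),(13,-12,0),(13,-12,-30),(13,12,-30)]):
        cv2.fillConvexPoly(m,np.array([4*proj(s,c+xh*a+yh*b+[0,0,z]) for a,b,z in f]).round().astype(np.int32),1)
    yy,xx=np.nonzero(m); return xx.mean()/4,yy.mean()/4
for k in (-3,0,3): print(k,vp(np.array([681,46.8,252])+yh*k))
b=[x for x in blobs(s,(105,120,50),(130,255,255),(240,210,330,250))];print(b)
print(blobs(s,(3,90,60),(18,255,255),(280,240,320,280)))
"
```

```text
[682.01  49.16 229.66] [0.01 0.01 0.01]
-3 (np.float64(297.2915974759216), np.float64(234.5808701428097))
0 (np.float64(298.62363365352763), np.float64(234.61767141437562))
3 (np.float64(299.9344946025515), np.float64(234.737160614982))
[([295, 229, 8, 13, 74], [298.9, 235.0])]
[([292, 251, 11, 14, 113], [296.8, 257.2])]
```

Call:
drive_tool(
  deltas=[
    [[0,0.15,0],[0,0,0]],
    [[0,0,0],[0,0,0]],
    [[0,0,0],[0,0,0]],
  ],
)

```text
clock: 7.0
position: [681.9, 47.9, 229.7]
ee_rot: [0.999, -0.053, 0.001, -0.001]
contact_force: [-1.2, 1.6, 5.1]
gripper_width: 23.0
grasp_force: 61.9
```

Call:
drive_tool(
  deltas=[
    [[0,0,0],[0,0,0]],
    [[0,0,0],[0,0,0]],
    [[0,0,0],[0,0,0]],
    [[0,0,0],[0,0,0]],
    [[0,0,0],[0,0,0]],
    [[0,0,0],[0,0,0]],
    [[0,0,-1],[0,0,0]],
    [[0,0,-2.5],[0,0,0]],
    [[0,0,-3],[0,0,0]],
    [[-4,0,-3],[0,0,0]],
    [[-5,0,0],[0,0,0]],
    [[-5,0,0],[0,0,0]],
  ],
  claw=7,
)

```text
clock: 8.2
position: [541.6, 60.4, 325.9]
ee_rot: [0.999, -0.054, 0.001, -0.001]
contact_force: [-1.1, 1.1, 0.3]
gripper_width: 70.2
grasp_force: 0.0
```

Call:
drive_tool(
  deltas=[
    [[-3.5,-3.5,0],[0,0,0]],
    [[-2,-4.5,0],[0,0,0]],
    [[0,-5,0],[0,0,0]],
    [[0,-5,0],[0,0,0]],
    [[0,0,0],[0,0,0]],
    [[0,0,0],[0,0,0]],
  ],
)

```text
clock: 8.8
position: [506.8, 246.2, 324.6]
ee_rot: [0.999, -0.052, 0.0, 0.0]
contact_force: [-0.0, 0.1, -1.0]
gripper_width: 69.6
grasp_force: 0.0
```

```bash
python3 -c "
from h import *
s,t=get_image('scene'),get_image('top')
print(blobs(s,(105,120,50),(130,255,255),(240,210,340,260)),blobs(t,(105,120,50),(130,255,255),(240,120,320,170)))
print(blobs(s,(3,90,60),(18,255,255),(280,240,320,280)),blobs(t,(3,90,60),(18,255,255),(262,120,285,150)))
b=np.array(blobs(t,(105,120,50),(130,255,255),(240,120,320,170))[0][1]);c=np.array(blobs(t,(3,90,60),(18,255,255),(262,120,285,150))[0][1])
B,C=onz(t,b,252),onz(t,c,222);print(B,C,'along',(C-B)@[.108,.994,0])
to([451.3,251,250],-103)
to([451.3,251,250],77)
cv2.imwrite('pics/c4.png',np.vstack([cv2.resize(t['img'][110:200,150:300],None,fx=4,fy=4)[:240],cv2.resize(s['img'][180:270,240:390],None,fx=4,fy=4)])[:,:,::-1])
"
```

```text
[([294, 228, 9, 9, 62], [298.5, 232.0])] [([267, 142, 9, 9, 69], [271.0, 145.7])]
[([292, 252, 11, 13, 102], [296.9, 257.1])] [([269, 131, 8, 6, 41], [273.0, 133.4])]
[683.75710866  47.94212966 252.        ] [728.89440147  43.03800065 222.        ] along 0.00012339397770233518
clock 8.9 pos [506.9 244.6 324.9] turn(tool) [-3.000e-02 -1.000e-02  9.684e+01] shift cm [0.63 5.57 7.49] F [ 0.6 -0.7  0.6] w 69.7
clock 8.9 pos [506.9 244.6 324.9] turn(tool) [ 1.000e-02 -3.000e-02 -8.316e+01] shift cm [-0.63 -5.57  7.49] F [ 0.6 -0.7  0.6] w 69.7
```

View pics/c4.png

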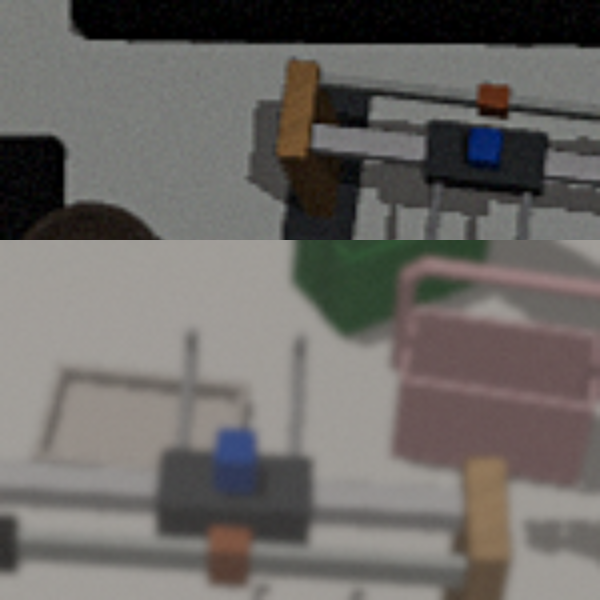

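The hook is aligned with the copper clip: the along-rail difference is about 0 mm. I'll check the wrist joint before turning for the caddy.

```bash
python3 -c "
from h import *
print(arm.read_state()['joints'].round(3))"
```

```text
[ 0.738  0.227  0.016  0.    -1.359  0.726]
```

Call:
drive_tool(
  deltas=[
    [[0,0,0],[0,0,8.07]],
    [[0,0,0],[0,0,8.07]],
    [[0,0,0],[0,0,8.07]],
    [[0,0,0],[0,0,8.07]],
    [[0,0,0],[0,0,8.07]],
    [[0,0,0],[0,0,8.07]],
    [[0,0,0],[0,0,8.07]],
    [[0,0,0],[0,0,8.07]],
    [[0,0,0],[0,0,8.07]],
    [[0,0,0],[0,0,8.07]],
    [[0,0,0],[0,0,8.07]],
    [[0,0,0],[0,0,8.07]],
  ],
)

```text
clock: 10.1
position: [507.1, 243.5, 325.1]
ee_rot: [-0.62, 0.785, -0.0, 0.0]
contact_force: [0.8, 0.4, -0.1]
gripper_width: 69.7
grasp_force: 0.0
```

Call:
drive_tool(
  deltas=[
    [[0.2,-1.5,0],[0,0,0]],
    [[0.2,-2,0],[0,0,0]],
    [[0.2,-2,1],[0,0,0]],
    [[0,0,2],[0,0,0]],
    [[0,0,2],[0,0,0]],
    [[0,0,0],[0,0,0]],
    [[0,0,0],[0,0,0]],
  ],
)

```text
clock: 10.8
position: [560.0, 226.0, 274.9]
ee_rot: [-0.623, 0.782, -0.0, 0.0]
contact_force: [-0.1, 0.0, 0.2]
gripper_width: 69.9
grasp_force: 0.0
```

```bash
python3 -c "
from h import *
to([451.3,251,141],-103)
print(arm.read_state()['joints'].round(3))"
```

```text
clock 10.8 pos [560.  226.  274.9] turn(tool) [-0.05 -0.02  0.04] shift cm [1.000e-02 1.115e+01 1.339e+01] F [-0.1  0.   0.2] w 69.9
[ 6.520e-01  3.220e-01  2.400e-02  1.000e-03 -1.272e+00 -8.780e-01]
```

Call:
drive_tool(
  deltas=[
    [[0,2,0],[0,0,0]],
    [[0,3,0],[0,0,0]],
    [[0,3,0],[0,0,0]],
    [[0,2.15,0],[0,0,0]],
    [[0,1,1.5],[0,0,0]],
    [[0,0,2.5],[0,0,0]],
    [[0,0,1.5],[0,0,0]],
    [[0,0,0],[0,0,0]],
    [[0,0,0],[0,0,0]],
    [[0,0,0],[0,0,0]],
  ],
)

```text
clock: 11.8
position: [451.5, 252.6, 221.1]
ee_rot: [-0.623, 0.782, -0.0, 0.002]
contact_force: [0.6, 0.4, 0.4]
gripper_width: 70.2
grasp_force: 0.0
```

```bash
python3 -c "
from h import *
to([451.3,251,141],-103)
s=get_image('scene');crop(s,(300,120,440,250),4.6,'pics/s5.png')"
```

```text
clock 11.8 pos [451.5 252.6 221.1] turn(tool) [-0.13  0.15  0.05] shift cm [ 0.16 -0.01  8.01] F [0.6 0.4 0.4] w 70.2
```

View pics/s5.png

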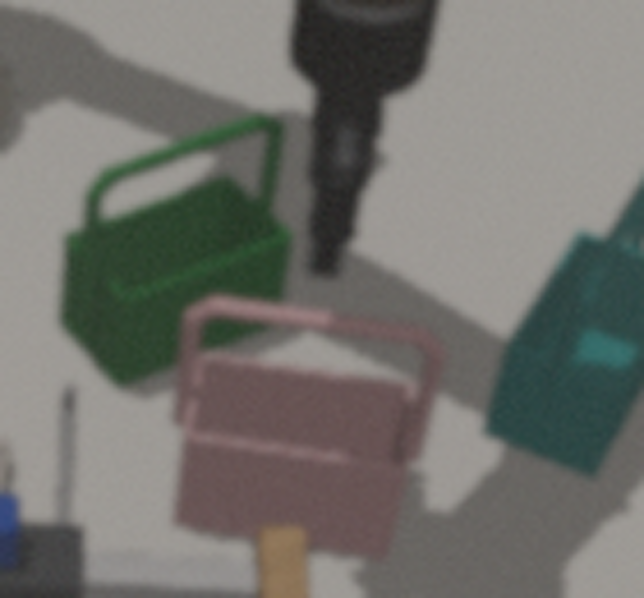

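The fingers (tip at 325,270 in the crop) are over the middle of the pink bar, which spans (195,305)–(435,345). I'll descend and close.

Call:
drive_tool(
  deltas=[
    [[0.1,0,1],[0,0,0]],
    [[0,0,2],[0,0,0]],
    [[0,0,2],[0,0,0]],
    [[0,0,2],[0,0,0]],
    [[0,0,1],[0,0,0]],
    [[0,0,0],[0,0,0]],
    [[0,0,0],[0,0,0]],
  ],
)

```text
clock: 12.55
position: [450.7, 251.3, 139.8]
ee_rot: [-0.623, 0.782, -0.0, 0.0]
contact_force: [-0.3, 1.1, -0.1]
gripper_width: 70.2
grasp_force: 0.0
```

Call:
drive_tool(
  deltas=[
    [[0,0,0],[0,0,0]],
    [[0,0,0],[0,0,0]],
    [[0,0,0],[0,0,0]],
    [[0,0,0],[0,0,0]],
    [[0,0,0],[0,0,0]],
    [[0,0,0],[0,0,0]],
    [[0,0,0],[0,0,0]],
    [[0,0,0],[0,0,0]],
    [[0,0,0],[0,0,0]],
    [[0,0,0],[0,0,0]],
    [[0,0,0],[0,0,0]],
    [[0,0,0],[0,0,0]],
  ],
  claw=0.4,
)

```text
clock: 13.75
position: [450.8, 251.3, 139.8]
ee_rot: [-0.623, 0.782, -0.0, 0.001]
contact_force: [1.7, -1.5, 4.4]
gripper_width: 10.3
grasp_force: 58.7
```

Call:
drive_tool(
  deltas=[
    [[0,0,-0.5],[0,0,0]],
    [[0,0,-1.5],[0,0,0]],
    [[0,0,-2],[0,0,0]],
    [[0,0,-2],[0,0,0]],
    [[0,0,-2],[0,0,0]],
    [[0,0,-2],[0,0,0]],
    [[0,0,-2],[0,0,0]],
    [[0,0,-1],[0,0,0]],
    [[0,0,0],[0,0,0]],
    [[0,0,0],[0,0,0]],
  ],
)

```text
clock: 14.75
position: [449.4, 250.7, 267.8]
ee_rot: [-0.623, 0.783, 0.0, -0.001]
contact_force: [0.6, -0.5, -2.0]
gripper_width: 9.4
grasp_force: 58.5
```

```bash
python3 -c "
from h import *
to([607.5,55.6,250],-96.2)
s,t=get_image('scene'),get_image('top')
a=cv2.resize(s['img'][120:270,230:430],None,fx=3,fy=3);b=cv2.resize(t['img'][120:270,150:350],None,fx=3,fy=3)
cv2.imwrite('pics/c6.png',np.hstack([cv2.resize(a,(400,300)),cv2.resize(b,(400,300))])[:,:,::-1])"
```

```text
clock 14.75 pos [449.4 250.7 267.8] turn(tool) [ 0.14 -0.1  -6.78] shift cm [ 17.68 -17.83   1.78] F [ 0.6 -0.5 -2. ] w 9.4
```

View pics/c6.png

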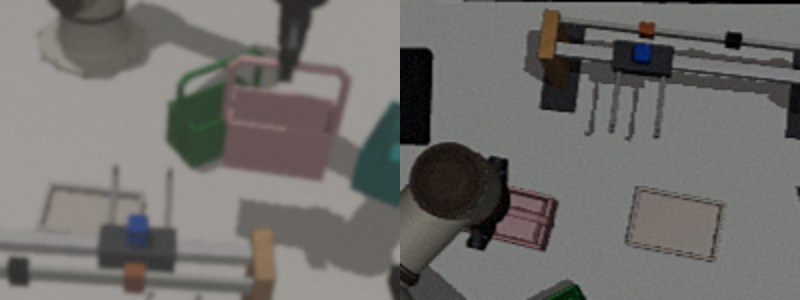

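Caddy lifted level (weight about 2 N). Next I'll turn 6.8°, lower to pass height (bar about 248), and move in front of the hook.

Call:
drive_tool(
  deltas=[
    [[0,-0.5,0],[0,0,-1.8]],
    [[0,-1,0.5],[0,0,-2.5]],
    [[0.8,-1.3,1],[0,0,-2.5]],
    [[1.6,-1,1],[0,0,0]],
    [[2.2,0,1],[0,0,0]],
    [[2.6,0,0.5],[0,0,0]],
    [[2.6,0,0],[0,0,0]],
    [[2.6,0,0],[0,0,0]],
    [[2.2,0,0],[0,0,0]],
    [[1.6,0,0],[0,0,0]],
    [[1,0,0],[0,0,0]],
    [[0.5,0,0],[0,0,0]],
  ],
)

```text
clock: 16.05
position: [468.3, 68.4, 229.0]
ee_rot: [-0.668, 0.744, 0.0, -0.0]
contact_force: [-0.3, 0.2, -2.7]
gripper_width: 10.3
grasp_force: 58.5
```

Call:
drive_tool(
  deltas=[
    [[0,0,0],[0,0,0]],
    [[0,0,0],[0,0,0]],
    [[0,0,0],[0,0,0]],
  ],
)

```text
clock: 16.35
position: [468.6, 69.6, 229.3]
ee_rot: [-0.668, 0.744, 0.0, 0.0]
contact_force: [-1.0, 0.4, -2.0]
gripper_width: 10.1
grasp_force: 58.5
```

```bash
python3 -c "
from h import *
to([607.5,55.6,228],-96.2)
s=get_image('scene');crop(s,(230,130,400,270),4.6,'pics/s7.png')"
```

```text
clock 16.35 pos [468.6  69.6 229.3] turn(tool) [-0.01  0.01  0.07] shift cm [ -0.1  -13.96   0.13] F [-1.   0.4 -2. ] w 10.1
```

View pics/s7.png

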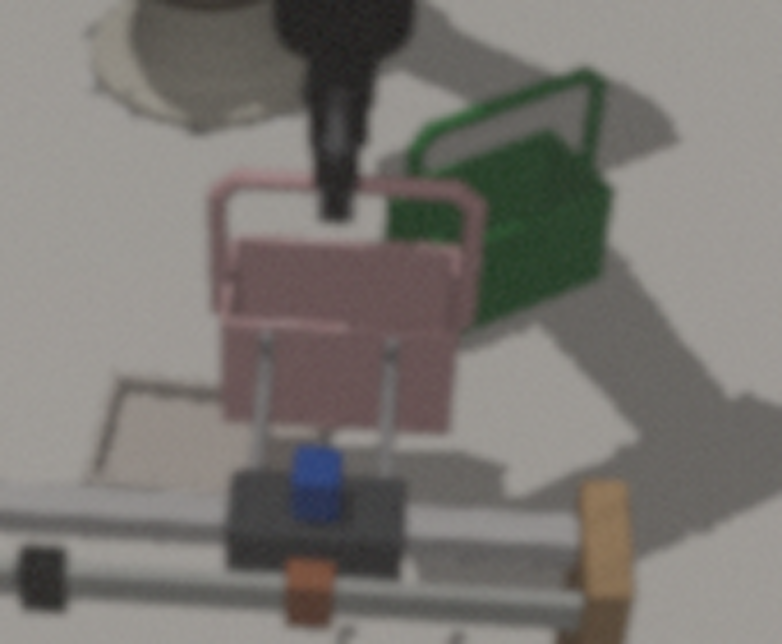

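The caddy hangs in front of the prongs (tips at 265,340 and 390,350), centred on them, with the green caddy and tray clear. I'll move forward over the tips.

Call:
drive_tool(
  deltas=[
    [[0,-0.7,0],[0,0,0]],
    [[0,-1.3,0],[0,0,0]],
    [[0,-1.6,0],[0,0,0]],
    [[0,-1.7,0],[0,0,0]],
    [[0,-1.7,0],[0,0,0]],
    [[0,-1.7,0],[0,0,0]],
    [[0,-1.6,0],[0,0,0]],
    [[0,-1.5,0],[0,0,0]],
    [[0,-1.2,0],[0,0,0]],
    [[0,-0.7,0],[0,0,0]],
    [[0,-0.3,0],[0,0,0]],
    [[0,0,0],[0,0,0]],
  ],
)

```text
clock: 17.6
position: [607.7, 53.9, 229.1]
ee_rot: [-0.668, 0.744, 0.0, -0.0]
contact_force: [-0.7, 0.1, -2.1]
gripper_width: 10.0
grasp_force: 58.5
```

Call:
drive_tool(
  deltas=[
    [[0,0,0],[0,0,0]],
    [[0,0,0],[0,0,0]],
    [[0,0,0],[0,0,0]],
  ],
)

```text
clock: 17.9
position: [607.3, 54.1, 229.7]
ee_rot: [-0.668, 0.744, -0.0, 0.0]
contact_force: [-1.0, -0.4, -1.8]
gripper_width: 9.8
grasp_force: 58.5
```

```bash
python3 -c "
from h import *
to([607.5,55.6,191],-96.2)
s=get_image('scene');crop(s,(230,130,400,270),4.6,'pics/s8.png')"
```

```text
clock 17.9 pos [607.3  54.1 229.7] turn(tool) [-0.02  0.01  0.05] shift cm [-0.15 -0.01  3.87] F [-1.  -0.4 -1.8] w 9.8
```

View pics/s8.png

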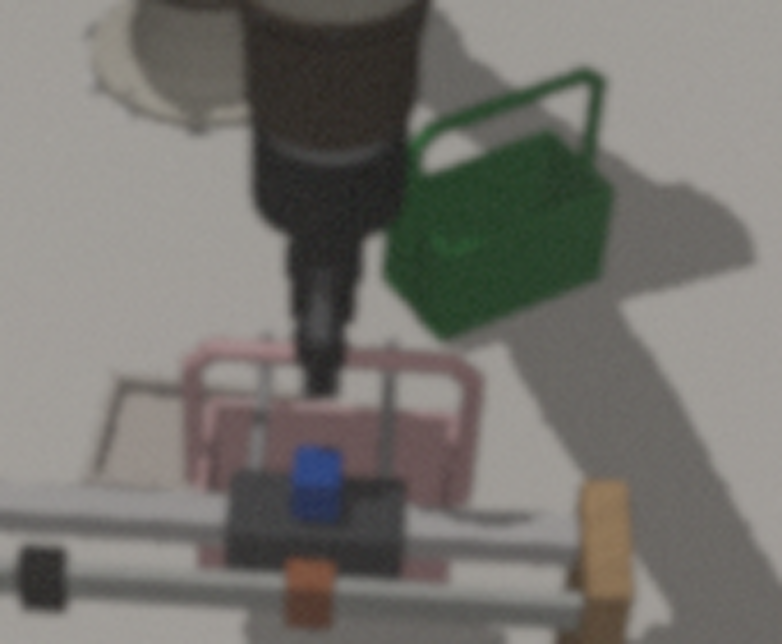

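The bar is over the prongs behind the tips (265,335 and 390,345). I'll lower it gently.

Call:
drive_tool(
  deltas=[
    [[0,0,0.5],[0,0,0]],
    [[0,0,0.8],[0,0,0]],
    [[0,0,0.8],[0,0,0]],
    [[0,0,0.6],[0,0,0]],
    [[0,0,0.4],[0,0,0]],
    [[0,0,0.3],[0,0,0]],
    [[0,0,0],[0,0,0]],
    [[0,0,0],[0,0,0]],
  ],
)

```text
clock: 18.75
position: [607.8, 54.0, 195.5]
ee_rot: [-0.668, 0.744, -0.0, 0.0]
contact_force: [-0.1, 0.1, -1.7]
gripper_width: 10.0
grasp_force: 58.5
```

Call:
drive_tool(
  deltas=[
    [[0,0,0.1],[0,0,0]],
    [[0,0,0.1],[0,0,0]],
    [[0,0,0.1],[0,0,0]],
    [[0,0,0],[0,0,0]],
    [[0,0,0],[0,0,0]],
  ],
)

```text
clock: 19.25
position: [607.6, 54.0, 192.3]
ee_rot: [-0.668, 0.744, -0.0, -0.0]
contact_force: [0.2, -0.6, -2.0]
gripper_width: 10.2
grasp_force: 58.5
```

Call:
drive_tool(
  deltas=[
    [[0,0,0.1],[0,0,0]],
    [[0,0,0],[0,0,0]],
    [[0,0,0],[0,0,0]],
  ],
)

```text
clock: 19.55
position: [607.6, 54.0, 191.3]
ee_rot: [-0.668, 0.744, 0.0, -0.0]
contact_force: [-0.3, 0.7, -2.8]
gripper_width: 10.1
grasp_force: 58.5
```

Call:
drive_tool(
  deltas=[
    [[0,0,0.07],[0,0,0]],
    [[0,0,0],[0,0,0]],
    [[0,0,0],[0,0,0]],
  ],
)

```text
clock: 19.85
position: [607.7, 54.0, 190.7]
ee_rot: [-0.668, 0.744, -0.0, 0.0]
contact_force: [0.2, -0.7, -1.6]
gripper_width: 10.2
grasp_force: 58.5
```

Call:
drive_tool(
  deltas=[
    [[0,0,0.07],[0,0,0]],
    [[0,0,0],[0,0,0]],
    [[0,0,0],[0,0,0]],
  ],
)

```text
clock: 20.15
position: [607.7, 54.0, 190.4]
ee_rot: [-0.668, 0.744, -0.0, 0.0]
contact_force: [-0.6, 0.4, 1.1]
gripper_width: 10.0
grasp_force: 58.8
```

Call:
drive_tool(
  deltas=[
    [[0,0,0.07],[0,0,0]],
    [[0,0,0],[0,0,0]],
    [[0,0,0],[0,0,0]],
  ],
)

```text
clock: 20.45
position: [607.8, 54.0, 190.3]
ee_rot: [-0.668, 0.744, -0.0, 0.0]
contact_force: [-3.1, -0.4, 5.3]
gripper_width: 10.1
grasp_force: 59.2
```

Resting on the prongs (force changed from -2 to +5 N). I'll ease off slightly and release part way.

Call:
drive_tool(
  deltas=[
    [[0,0,-0.05],[0,0,0]],
    [[0,0,0],[0,0,0]],
  ],
)

```text
clock: 20.65
position: [607.8, 54.0, 190.3]
ee_rot: [-0.668, 0.744, -0.0, 0.0]
contact_force: [-2.9, -0.3, 5.6]
gripper_width: 10.0
grasp_force: 59.2
```

Call:
drive_tool(
  deltas=[
    [[0,0,0],[0,0,0]],
    [[0,0,0],[0,0,0]],
    [[0,0,0],[0,0,0]],
    [[0,0,0],[0,0,0]],
    [[0,0,0],[0,0,0]],
    [[0,0,0],[0,0,0]],
  ],
  claw=2,
)

```text
clock: 21.25
position: [607.6, 54.0, 189.6]
ee_rot: [-0.668, 0.744, 0.0, -0.0]
contact_force: [-0.2, 0.5, 1.0]
gripper_width: 19.9
grasp_force: 0.0
```

Call:
drive_tool(
  deltas=[
    [[0,0,0],[0,0,0]],
    [[0,0,0],[0,0,0]],
    [[0,0,0],[0,0,0]],
    [[0,0,0],[0,0,0]],
    [[0,0,0],[0,0,0]],
    [[0,0,0],[0,0,0]],
  ],
  claw=3.6,
)

```text
clock: 21.85
position: [607.6, 53.9, 189.7]
ee_rot: [-0.668, 0.744, 0.0, -0.0]
contact_force: [0.2, 0.1, 0.3]
gripper_width: 35.8
grasp_force: 0.0
```

Call:
drive_tool(
  deltas=[
    [[0,0,-0.5],[0,0,0]],
    [[0,0,-1],[0,0,0]],
    [[0,0,-1.5],[0,0,0]],
    [[0,0,-2],[0,0,0]],
    [[0,0,-3],[0,0,0]],
    [[0,0,-3],[0,0,0]],
    [[0,2,-2],[0,0,0]],
    [[0,4,0],[0,0,0]],
    [[0,4,0],[0,0,0]],
    [[0,4,0],[0,0,0]],
    [[0,4,0],[0,0,0]],
    [[0,0,0],[0,0,0]],
  ],
)

```text
clock: 23.05
position: [425.0, 72.8, 321.6]
ee_rot: [-0.669, 0.743, -0.0, 0.002]
contact_force: [1.0, -0.1, 0.9]
gripper_width: 35.8
grasp_force: 0.0
```

```bash
python3 -c "
from h import *
to([607.5,55.6,191],-96.2)
s,t=get_image('scene'),get_image('top')
a=cv2.resize(s['img'][130:280,220:420],(400,300),interpolation=2);b=cv2.resize(t['img'][110:260,180:380],(400,300),interpolation=2)
cv2.imwrite('pics/c9.png',np.hstack([a,b])[:,:,::-1])
print(blobs(t,(105,120,50),(130,255,255),(240,120,320,170)))"
```

```text
clock 23.05 pos [425.   72.8 321.6] turn(tool) [-0.12  0.14  0.15] shift cm [ -0.26 -18.33  13.06] F [ 1.  -0.1  0.9] w 35.8
[([267, 142, 9, 9, 69], [271.0, 145.7])]
```

View pics/c9.png

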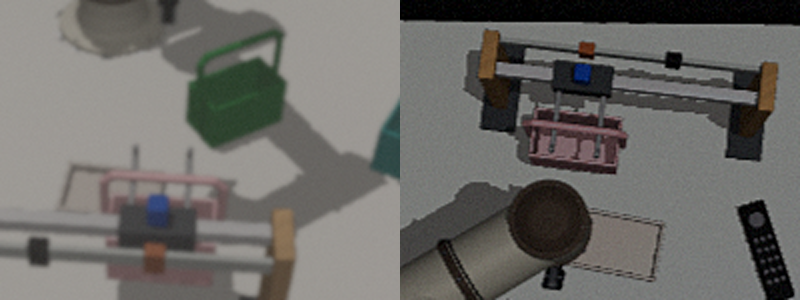

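The caddy hangs by its bar over both prongs, and the hook is still at the clip. I'll wait for any swing to die and check that it is still.

Call:
drive_tool(
  deltas=[
    [[0,0,0],[0,0,0]],
    [[0,0,0],[0,0,0]],
    [[0,0,0],[0,0,0]],
    [[0,0,0],[0,0,0]],
    [[0,0,0],[0,0,0]],
    [[0,0,0],[0,0,0]],
    [[0,0,0],[0,0,0]],
    [[0,0,0],[0,0,0]],
    [[0,0,0],[0,0,0]],
    [[0,0,0],[0,0,0]],
    [[0,0,0],[0,0,0]],
    [[0,0,0],[0,0,0]],
  ],
)

```text
clock: 24.35
position: [428.6, 73.3, 319.7]
ee_rot: [-0.668, 0.744, 0.0, 0.0]
contact_force: [0.3, -0.1, -0.4]
gripper_width: 36.0
grasp_force: 0.0
```

Call:
drive_tool(
  deltas=[
    [[0,0,0],[0,0,0]],
    [[0,0,0],[0,0,0]],
    [[0,0,0],[0,0,0]],
    [[0,0,0],[0,0,0]],
    [[0,0,0],[0,0,0]],
    [[0,0,0],[0,0,0]],
    [[0,0,0],[0,0,0]],
    [[0,0,0],[0,0,0]],
    [[0,0,0],[0,0,0]],
    [[0,0,0],[0,0,0]],
    [[0,0,0],[0,0,0]],
    [[0,0,0],[0,0,0]],
  ],
)

```text
clock: 25.55
position: [428.6, 73.3, 319.7]
ee_rot: [-0.668, 0.744, -0.0, -0.0]
contact_force: [-0.4, -0.9, -0.5]
gripper_width: 35.8
grasp_force: 0.0
```

```bash
python3 -c "
from h import *
for i in range(16):
    t=get_image('top')
    m=cv2.inRange(cv2.cvtColor(t['img'],cv2.COLOR_RGB2HSV),(160,25,40),(179,160,255))[155:200,235:300]
    y,x=np.nonzero(m); print(len(x),round(x.mean(),2),round(y.mean(),2),end=' | ')
"
```

```text
910 31.76 24.82 | 920 31.83 24.96 | 914 31.89 24.9 | 935 32.11 24.76 | 926 31.73 24.9 | 913 31.92 25.08 | 924 32.17 25.05 | 921 31.54 25.21 | 908 32.01 24.79 | 929 32.1 24.81 | 902 32.22 24.83 | 891 31.89 24.79 | 903 31.8 25.05 | 922 31.85 25.21 | 917 31.81 24.84 | 926 32.1 25.05 |
```

Still to within image noise, so I'm handing it in.

```bash
python3 -c "
from bench import arm
print(arm.job_done())"
```

```text
the job is handed in; nothing more can be done
None
```

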